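# Take the filter plate out of the lamp housing and show it over the inspection stage

## Task

Turn both latch knobs on the grey lamp housing counter-clockwise all the way to their stops, and only then lift the cover flap by its tab until it stands open by itself, upright or leaning back, and leave knobs and flap that way. Draw the framed filter plate straight up out of the well by its grip, carry it to the inspection stage and finish while still holding it there: still and upright, centred above the round white disc with its lower edge about 10 cm above the disc. Leave the eyepiece, the bottle and the cardboard box where they are.

Things in the scene. Friction and masses are not known exactly. Their poses are not given: they have to be found in the camera images.
- housing: Grey lamp housing, fixed, 220 (x) by 132 (y) by 95 mm high, black lens tube on its +x end. Origin on the table below the well's middle; walls reach y = -54 and +78 mm. x along the lens tube, y from the flap's tab to its hinge, z up. Left or right, turned up to 0.35 rad. The well under the flap is open over x -54 to 54, y -38 to 58 mm; its floor is 12 mm above the table.
- latch_front (a joint): Angle of the latch knob on the robot's side (housing x = -85, y = -30 mm): grows counter-clockwise seen from above, 0 = tongue over the flap, 1.4 rad = open, at its stop. Starts at 0 to 0.35, stays where left, turns with about 0.05 N m.
- latch_back (a joint): The same for the latch knob near the lens tube (housing x = +85, y = -30 mm), same direction and values.
- latch_front_grip (a point): On the front latch knob's turning axis, 130 mm above the table, at grip height. Black bar grip 36 mm long along this point's x (turns with the knob), 14 mm thick along y, from 112 to 140 mm above the table, on a 38 mm disc (104 to 112 mm). A flat steel tongue sticks out 40 mm from the axis along +x, at disc height.
- latch_back_grip (a point): The same point on the back latch knob; same shape and sizes.
- flap (a joint): Opening angle of the cover flap: 0 shut (start), 1.57 upright, stop at 2.1 rad leaning back. A stiff hinge: it stays where it is left; lifting at the tab takes about 2 N.
- flap_tab (a point): Middle of the gripping part of the flap's steel tab, 99.5 mm above the table when shut. The tab lies in the flap's plane, 20 mm wide (x), 8 mm thick (z), and sticks out 50 mm beyond the flap's free edge, over the outside of the housing; this point is 31 mm beyond that edge, 143 mm from the hinge. Axes turn with the flap: x along the hinge, y towards it.
- flap_hinge (a point): On the flap's hinge axis, mid-length, 95.5 mm above the table; the axis runs along the housing's x at housing y = +66 mm. The flap is 110 by 112 mm, 7 mm thick. Opening it carries the tab up and over towards housing +y; the tab's end is 162 mm from the axis, so the open flap reaches up to 260 mm above the table.
- filter: Framed filter plate, about 0.12 kg, upright in guides in the well, hidden by the shut flap. Origin: centre of its lower edge. Plate 8 (x) by 62 (y) by 58 mm tall; on top a grip 10 (x) by 26 mm (y), 58 to 80 mm above the origin. Starts at housing x = 0, y = +18 mm, 12 mm above the table, axes along the housing's; guided with about 1.5 mm play over the first 40 mm up; clears the top after 85 mm.
- stage: Inspection stage, fixed: black base 140 by 140 by 20 mm with a round white disc of 100 mm diameter in the middle, its top 26 mm above the table. Origin at the centre of its underside. On the other side (left or right) from the housing.
- eyepiece: Loose black eyepiece, standing, 38 mm diameter, 60 mm tall; leave alone. Origin at its foot.
- cleaner: Loose small white bottle, 40 mm diameter, 85 mm tall; leave alone. Origin at its foot.
- slide_box: Loose cardboard box, 50 by 80 by 30 mm; leave alone. Origin at the centre of its underside.
There are look-alikes about, which are no part of the job. What is shaped like the stage but blue is not meant.

How it is judged:
By the outcome, as a careful person would: the job done as asked, in the order asked, and still so for the second after the job is handed in, while the arm keeps its last pose, push and grip.
It also fails if it takes over 72 s, if anything falls off the work surface, if the arm or the gripper's body presses on something with over 40 N, if the wrist force passes 120 N, or if a joint passes its speed limit or range.

## Robot

A 6-joint arm with a two-finger parallel gripper is mounted at the origin on the work surface. World frame = base frame: x ahead of the robot, y to its left, z up, the work surface at z = 0. Lengths are in m, angles in rad, forces in N, time in s.
With the tool pointing down it reaches from about 0.375 to 0.9 m from the base axis. Payload 3.1 kg.
Tool frame: the origin (TCP) lies at the very end of the fingers, on their centre line; the grasp point (between the pads) lies 19 mm behind it; z points along the fingers, y is the direction in which the jaws open and shut (so a half turn about z gives the same grasp; the last joint's range is limited). The gripper opens to 87 mm and grips with 3 to 60 N. Pads are 19 mm wide; open, the fingers measure 117 mm over their backs; the gripper's body (75 mm by 190 mm) begins 51 mm behind the grasp point.
Start: joints at [-1.405, 0.527, 1.433, -0, 1.181, -0.178], TCP at [0.211, -0.588, 0.223] pointing down, gripper open.
Joint ranges: [-3.08, 3.08], [-0.75, 2.2], [0.22, 2.44], [-1.43, 4.57], [0, 2.65], [-2.85, 2.85]. Speed limits (rad/s): [2.79, 2.79, 3.14, 3.14, 3.14, 3.14].

## Interface

Orientations are given as a unit quaternion [x, y, z, w].
In Python, from rig import robot gives the robot as it stands.
- The arm moves only by the tool arm_command, never from a script. Its argument "targets" is a list of rows, each a list of 5 numbers: the shift along the tool's x, y, z in cm, then the turn about the tool's z in rad, then the finger opening in cm, from 0 to 8.7. In form: [[dx, dy, dz, spin, hand], ...]. A call has 1 to 5 rows; each row is the pose to reach, as a shift and turn from the pose commanded when the call began, along the tool's axes at that moment; what a row does not reach only later rows make up. A row lasts 1/8 s, in which the tool goes at most 62.5 mm and 10.7 degrees, less where a joint would pass 70% of its speed; a pose out of reach is approached as far as the arm can. A call with a gripper value outside its range is refused whole. The fingers move at their own pace and stop on an object; "newtons" is the grip in N (left out, the last holds). Time passes only in rows, so rows that repeat a pose let the fingers close. It gives the time, the measured TCP pose, the force and the opening at its end, in the units of the state.
- robot.get_obs(): the state, without advancing time (a new reading comes with each control period).
- robot.camera(name): name is "scene" or "top" or "wrist"; returns (picture, depth): 480x640x3 uint8, red, green, blue; 480x640 float32, m along the optical axis (not along the pixel's ray), 0 where there is no reading.
- robot.camera_model(name): a dict with "mtx" (3x3 intrinsics, pixels), "extrinsics" (4x4, takes a point from world to camera coordinates). Camera axes: x right, y up, looking along -z (the intrinsics and any distortion apply to the point x, -y, -z); pixel columns grow to the right and rows downward; lengths in m; the calibration is good to about 2 mm. The wrist camera is an equidistant fisheye: a pixel r from the principal point sees the ray r / f radians off the axis. A picture is of the moment at which its call begins: read the wrist's pose just before it. camera_model takes no time and is no camera call; for the wrist camera it gives the pose at the moment of the call.
- robot.hand_in(): hands the job in, once; it reports no verdict.
The state is a dict: "time": time; "q": joint angles; "joint_velocities": joint speeds; "joint_torque": joint torques, N m; "position": TCP position; "tool_rot": TCP orientation; "ft_force": force on the tool from outside, world axes, zero at the start; "moment": the same for the moment, N m; "grip_width": finger opening in m.
Only numpy, scipy, OpenCV 4.12 (cv2) and the standard library are available. Lean on these libraries where they do the work, as an engineer would, in place of code of your own. Each camera call takes 0.05 s, during which the arm holds its last target.

## Working session

There is one attempt and no reset: what is moved stays moved. The work goes in short steps, Python scripts to look and compute and a tool call to move; the robot and the scene stay as the last step left them, time stands still between calls to the robot, and variables do not carry over. Pictures are saved under pics/ and viewed, and the job is handed in when it is done.

Besides the shell and the picture viewer there is one more tool, called as a command line: name --pt "numbers of a row" for each row, then --argument value for the rest. arm_command: Moves the arm, as the interface text tells. Its arguments: {"type":"object","properties":{"targets":{"type":"array","items":{"type":"array","items":{"type":"number"}}},"newtons":{"type":"number"}},"required":["targets"]}

```bash
ls; mkdir -p pics; python3 - <<'E'
from rig import robot
import cv2
o=robot.get_obs(); print({k:(v if not hasattr(v,'round') else v) for k,v in o.items()})
for n in ["scene","top","wrist"]:
    m=robot.camera_model(n); print(n,m)
    p,d=robot.camera(n); cv2.imwrite(f"pics/{n}0.png",p[:,:,::-1]); 
    import numpy as np; np.save(f"pics/{n}0_d.npy",d)
E
```

```text
pics
{'time': 0.0, 'q': array([-1.40549622e+00,  5.28485993e-01,  1.43391110e+00, -4.37656068e-05,
        1.18138179e+00, -1.78508784e-01]), 'joint_velocities': array([ 0.00071365,  0.00025604, -0.00186614,  0.00115894, -0.00056312,
       -0.0009015 ]), 'joint_torque': array([-1.11276433e-03, -4.40045643e+01, -1.76593173e+01,  6.34008832e-02,
        5.82415354e-02, -1.63677792e-04]), 'position': array([ 0.21055961, -0.58768043,  0.22155665]), 'tool_rot': array([ 9.85258767e-01,  1.71067139e-01, -1.30156844e-05, -1.09322520e-03]), 'ft_force': array([0.55143767, 0.04202452, 0.01645302]), 'moment': array([-0.0062224 ,  0.00680898, -0.02805076]), 'grip_width': 0.08681674832158016}
scene {'mtx': array([[437.87347022,   0.        , 320.00728415],
       [  0.        , 437.87347022, 235.61556081],
       [  0.        ,   0.        ,   1.        ]]), 'extrinsics': array([[-0.28879615,  0.95735495, -0.0082639 ,  0.21027466],
       [-0.78708647, -0.23250099,  0.57134769,  0.37887942],
       [ 0.54506117,  0.17150741,  0.82066651, -1.43498302],
       [ 0.        ,  0.        ,  0.        
[... 173 characters left out ...]
       ]]), 'extrinsics': array([[-0.02745217, -0.99953637, -0.0131693 , -0.03489514],
       [ 0.98838866, -0.02911087,  0.14913221, -0.58388827],
       [-0.14944644, -0.00892239,  0.98872957, -1.61319913],
       [ 0.        ,  0.        ,  0.        ,  1.        ]])}
wrist {'mtx': array([[371.64829954,   0.        , 316.49105361],
       [  0.        , 371.64829954, 241.22076589],
       [  0.        ,   0.        ,   1.        ]]), 'extrinsics': array([[ 0.33651915, -0.94167451, -0.00199712, -0.62474123],
       [ 0.91169107,  0.32633366, -0.24965122,  0.03054811],
       [ 0.23574191,  0.08219166,  0.96833377, -0.3888804 ],
       [ 0.        ,  0.        ,  0.        ,  1.        ]])}
```

View pics/top0.png

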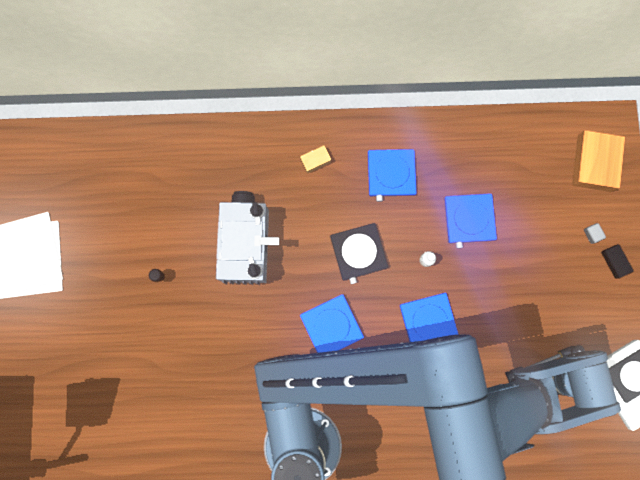

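View pics/scene0.png

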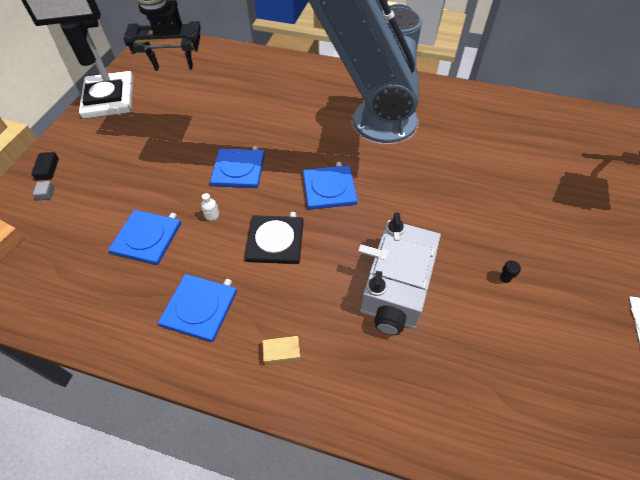

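View pics/wrist0.png

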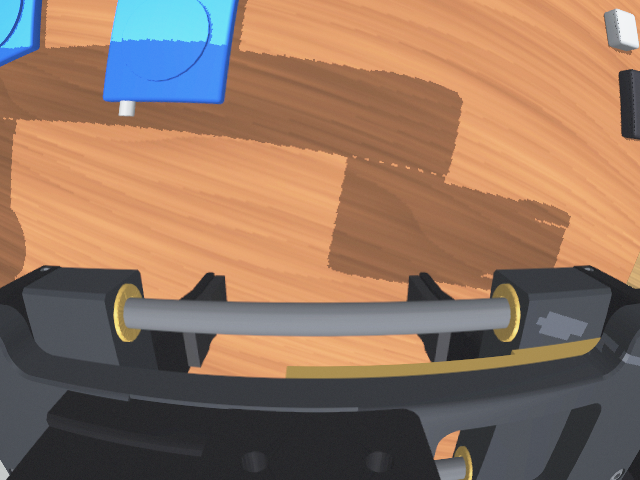

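The top view shows the housing at about (242,242), with the lens tube pointing up at (242,197), the tab at (268,241) and the knobs at (256,210) and (253,270). The black stage with its white disc is at (359,250). The eyepiece is at (156,275), the bottle at (428,258) and the box at (316,158). I'll zoom in next.

```bash
cat > h.py <<'E'
import numpy as np, cv2
from rig import robot
def ray(name,u,v,m=None):
    m=m or robot.camera_model(name); K=m["mtx"];E=np.array(m["extrinsics"])
    x=(u-K[0,2])/K[0,0]; y=(v-K[1,2])/K[1,1]
    if name=="wrist":
        r=np.hypot(x,y); s=np.sin(r)/r if r>1e-9 else 1.; d=np.array([x*s,-y*s,-np.cos(r)])
    else: d=np.array([x,-y,-1.])
    R=E[:3,:3]; c=-R.T@E[:3,3]; return c,R.T@d
def atz(name,u,v,z,m=None):
    c,d=ray(name,u,v,m); return c+d*(z-c[2])/d[2]
def proj(name,P,m=None):
    m=m or robot.camera_model(name); K=m["mtx"];E=np.array(m["extrinsics"])
    p=E[:3,:3]@np.array(P)+E[:3,3]; q=np.array([p[0],-p[1],-p[2]])
    if name=="wrist":
        th=np.arctan2(np.hypot(q[0],q[1]),q[2]); s=th/np.hypot(q[0],q[1]); a=q[:2]*s
    else: a=q[:2]/q[2]
    return a*K[0,0]+K[:2,2]
def crop(img,u0,v0,u1,v1,k,out):
    c=cv2.resize(img[v0:v1,u0:u1],None,fx=k,fy=k,interpolation=cv2.INTER_CUBIC); cv2.imwrite(out,c)
E
python3 - <<'E'
from h import *
t=cv2.imread("pics/top0.png"); crop(t,200,180,300,290,5,"pics/c_top_h.png"); crop(t,320,215,400,290,7,"pics/c_top_s.png")
s=cv2.imread("pics/scene0.png"); crop(s,340,200,460,340,4,"pics/c_sc_h.png")
E
```

```text
(no output)
```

View pics/c_top_h.png

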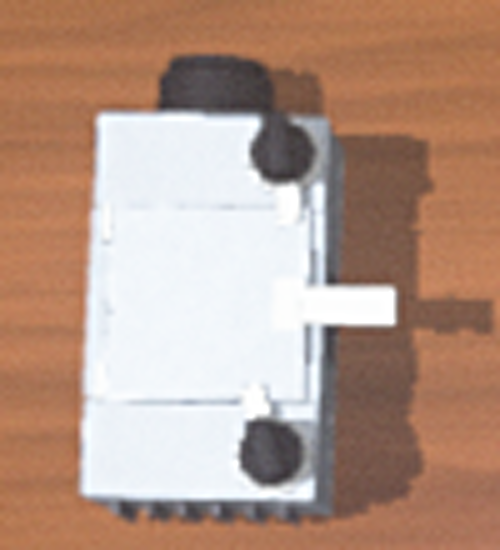

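View pics/c_top_s.png

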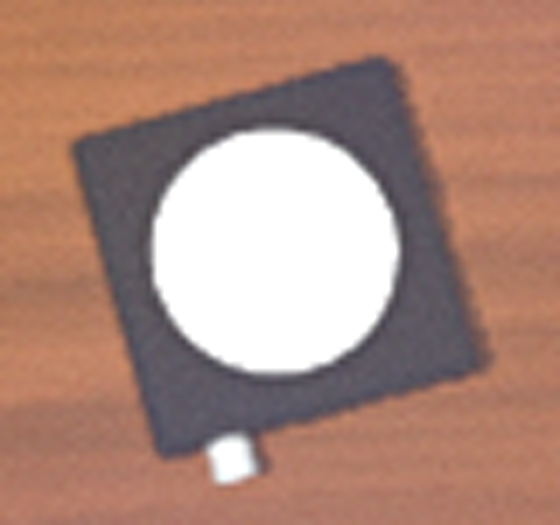

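View pics/c_sc_h.png

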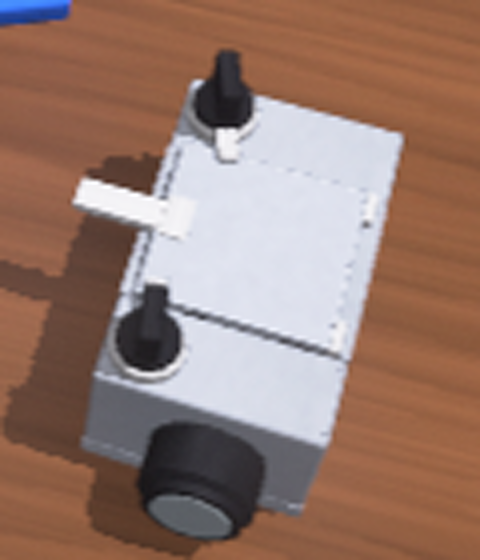

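```bash
python3 - <<'E'
from h import *
np.set_printoptions(precision=4,suppress=True)
f=lambda x,y:(200+x/5,180+y/5)
C=[atz("top",*f(*p),.095) for p in [(98,113),(330,118),(318,500),(82,495)]]
print(np.array(C)); 
for a,b in [(0,1),(1,2),(2,3),(3,0)]: print(np.linalg.norm(C[a]-C[b]), np.degrees(np.arctan2(*(C[b]-C[a])[[1,0]])))
print("tab end",atz("top",*f(396,287),.1035),atz("top",*f(394,327),.1035))
print("front knob top, tongue tip",atz("top",*f(268,452),.13),atz("top",*f(257,388),.107))
print("back",atz("top",*f(281,152),.13),atz("top",*f(290,222),.107))
g=lambda x,y:(320+x/7,215+y/7)
print("disc",atz("top",*g(276,251),.026)); 
S=[atz("top",*g(*p),.02) for p in [(75,145),(385,57),(487,362),(162,455)]]
print(np.array(S), np.mean(S,0))
for n,u,v in [("top",156,272),("top",428,258),("top",316,158)]: print(atz(n,u,v,.05))
k=lambda x,y:(340+x/4,200+y/4)
print("scene: front knob",atz("scene",*k(228,57),.14),"bk",atz("scene",*k(154,290),.14),"tab",atz("scene",*k(82,192),.1035))
print("scene corners",[atz("scene",*k(*p),.095) for p in [(190,80),(402,135),(325,440),(100,372)]])
print("disc sc",atz("scene",274,236,.026))
E
```

```text
[[0.6912 0.2143 0.095 ]
 [0.6843 0.0821 0.095 ]
 [0.4669 0.092  0.095 ]
 [0.4735 0.2238 0.095 ]]
0.13242321062686013 -92.99592669787154
0.21755338719175546 177.3845341986662
0.13201232142404465 87.15344728174766
0.21790065959486216 -2.5079100198073676
tab end [0.5845 0.0457 0.1035] [0.5619 0.0472 0.1035]
front knob top, tongue tip [0.4911 0.1155 0.13  ] [0.5293 0.1239 0.107 ]
back [0.6581 0.1063 0.13  ] [0.6227 0.1043 0.107 ]
disc [ 0.55   -0.1829  0.026 ]
[[ 0.5983 -0.1005  0.02  ]
 [ 0.632  -0.2325  0.02  ]
 [ 0.5015 -0.2694  0.02  ]
 [ 0.4666 -0.1325  0.02  ]] [ 0.5496 -0.1837  0.02  ]
[0.5026 0.4064 0.05  ]
[ 0.5205 -0.3771  0.05  ]
[ 0.8274 -0.0638  0.05  ]
scene: front knob [0.484  0.1179 0.14  ] bk [0.6517 0.1102 0.14  ] tab [0.5773 0.0545 0.1035]
scene corners [array([0.4723, 0.098 , 0.095 ]), array([0.4769, 0.2291, 0.095 ]), array([0.6899, 0.2172, 0.095 ]), array([0.6845, 0.0916, 0.095 ])]
disc sc [ 0.554  -0.1777  0.026 ]
```

```bash
cat >> h.py <<'E'
from scipy.spatial.transform import Rotation as Ro
def go(x,y,z,yaw=None):
    o=robot.get_obs(); R=Ro.from_quat(o["tool_rot"]).as_matrix(); p=o["position"]
    d=R.T@(np.array([x,y,z])-p)*100; cy=np.arctan2(R[1,0],R[0,0])
    print("t",round(o["time"],2),"pos",p.round(4),"yaw",round(cy,4),"w",round(o["grip_width"],4),"F",np.round(o["ft_force"],1))
    print("shift cm",d.round(2),"spin",None if yaw is None else round(cy-yaw,3),"dist",round(np.linalg.norm(d),1))
def H(x,y,z,O=(0.5784,0.1411),th=-0.0475):
    c,s=np.cos(th),np.sin(th); return np.array([O[0]+c*x-s*y,O[1]+s*x+c*y,z])
E
python3 - <<'E'
from h import *
m=robot.camera_model("wrist");E=m["extrinsics"];R=E[:3,:3]
c=-R.T@E[:3,3];print(c); o=robot.get_obs(); T=Ro.from_quat(o["tool_rot"]).as_matrix()
print("cam in tool",T.T@(c-o["position"]),"axis",T.T@(-R[2]))
go(.42,-.38,.25,.22);go(.48,.10,.25,.22)
E
```

```text
[ 0.27407164 -0.56636292  0.38306348]
cam in tool [ 0.06705426  0.0009024  -0.1612704 ] axis [-2.50011507e-01 -1.89991033e-04  9.68242847e-01]
t 0.15 pos [ 0.2106 -0.5878  0.2218] yaw 0.3438 w 0.0871 F [-0.2  0.9  0.4]
shift cm [ 26.72 -12.52  -2.79] spin 0.124 dist 29.6
t 0.15 pos [ 0.2106 -0.5878  0.2218] yaw 0.3438 w 0.0871 F [-0.2  0.9  0.4]
shift cm [ 48.55 -55.68  -2.71] spin 0.124 dist 73.9
```

arm_command --pt "26.7 -12.5 -2.8 0.12 5" --pt "26.7 -12.5 -2.8 0.12 5" --pt "26.7 -12.5 -2.8 0.12 5" --pt "26.7 -12.5 -2.8 0.12 5" --pt "26.7 -12.5 -2.8 0.12 5"

```text
time: 0.78
position: [0.4214, -0.3785, 0.2506]
tool_rot: [0.994, 0.112, 0.0, -0.0]
ft_force: [1.2, -0.3, -0.4]
grip_width: 0.0519
```

```bash
python3 -c "
from h import *
go(.47,-.1,.25,.22)"
```

```text
t 0.78 pos [ 0.4214 -0.3785  0.2506] yaw 0.2252 w 0.0519 F [ 1.2 -0.3 -0.4]
shift cm [ 10.96 -26.06   0.08] spin 0.005 dist 28.3
```

arm_command --pt "11 -26 0 0 5" --pt "11 -26 0 0 5" --pt "11 -26 0 0 5" --pt "11 -26 0 0 5" --pt "11 -26 0 0 5"

```text
time: 1.4
position: [0.4689, -0.0996, 0.2504]
tool_rot: [0.994, 0.113, -0.0, -0.001]
ft_force: [0.4, -0.3, 0.0]
grip_width: 0.0496
```

```bash
python3 -c "
from h import *
go(.475,.11,.25,.22)"
```

```text
t 1.4 pos [ 0.4689 -0.0996  0.2504] yaw 0.2264 w 0.0496 F [ 0.4 -0.3  0. ]
shift cm [  5.3  -20.29   0.06] spin 0.006 dist 21.0
```

arm_command --pt "5.3 -20.3 0 0 5" --pt "5.3 -20.3 0 0 5" --pt "5.3 -20.3 0 0 5" --pt "5.3 -20.3 0 0 5" --pt "5.3 -20.3 0 0 5"

```text
time: 2.02
position: [0.4756, 0.1085, 0.2504]
tool_rot: [0.994, 0.114, -0.0, 0.0]
ft_force: [-0.4, -0.6, 0.5]
grip_width: 0.0497
```

```bash
cat >> h.py <<'E'
def wsnap(name):
    import pickle
    m=robot.camera_model("wrist"); p,d=robot.camera("wrist"); cv2.imwrite(f"pics/{name}.png",p[:,:,::-1]); np.save(f"pics/{name}_d.npy",d)
    pickle.dump(m,open(f"pics/{name}.pkl","wb"))
def wm(name):
    import pickle; return pickle.load(open(f"pics/{name}.pkl","rb"))
E
python3 -c "
from h import *
wsnap('w1'); go(.475,.11,.25,.22)"
```

```text
t 2.08 pos [0.4758 0.1073 0.2504] yaw 0.2259 w 0.0504 F [0.5 0.4 1. ]
shift cm [-0.02 -0.28  0.04] spin 0.006 dist 0.3
```

View pics/w1.png

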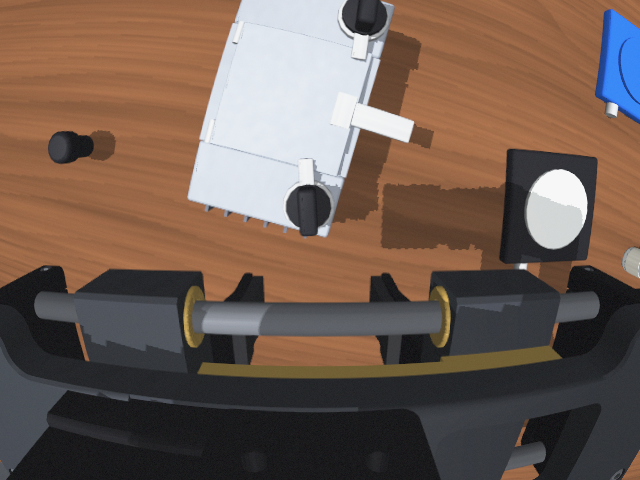

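The wrist view shows the front knob at about (308,207) and the back knob at (363,15). The tab end is at (411,130) and the stage disc at (556,209).

```bash
python3 - <<'E'
from h import *
t=cv2.imread("pics/w1.png"); crop(t,260,140,360,250,5,"pics/c1.png"); crop(t,320,0,430,150,4,"pics/c2.png")
E
```

```text
(no output)
```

View pics/c1.png

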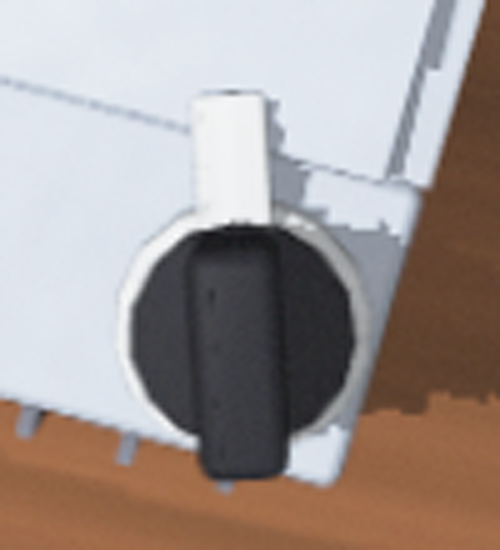

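View pics/c2.png

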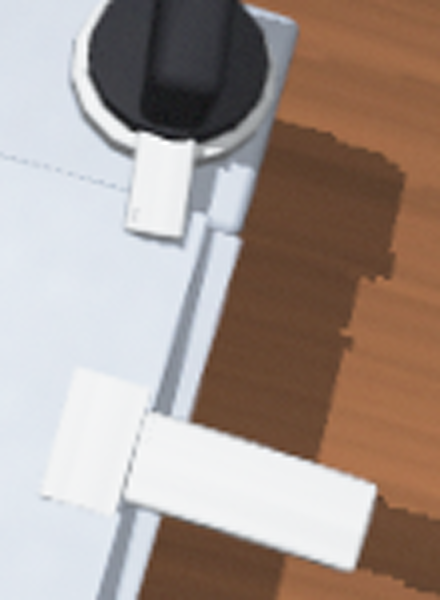

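```bash
python3 - <<'E'
from h import *
np.set_printoptions(precision=4,suppress=True)
m=wm("w1"); a=lambda x,y,z:atz("wrist",260+x/5,140+y/5,z,m)
B=np.array([a(*p,.14) for p in [(192,240),(280,238),(288,470),(202,475)]]);print(B)
print("bar centre",B.mean(0),"len",np.linalg.norm(B[0]-B[3]),np.linalg.norm(B[1]-B[2]),"wid",np.linalg.norm(B[0]-B[1]))
d=(B[0]+B[1]-B[2]-B[3]);print("yaw",np.arctan2(d[1],d[0]))
t=(a(192,95,.108)+a(268,95,.108))/2; v=t-B.mean(0);print("tongue",t,np.hypot(*v[:2]),np.arctan2(v[1],v[0]))
print("disc",a(243,333,.112))
b=lambda x,y,z:atz("wrist",320+x/4,y/4,z,m)
T=[b(*p,.1035) for p in [(378,485),(353,572)]];print("tab end",T,"model",H(-.01,-.096,0),H(.01,-.096,0))
print("back tongue tip",(b(125,230,.108)+b(182,240,.108))/2, "model back",H(.085,-.03,0),"front",H(-.085,-.03,0))
print("disc stage",atz("wrist",556,209,.026,m))
E
```

```text
[[0.5092 0.1289 0.14  ]
 [0.5124 0.1164 0.14  ]
 [0.4785 0.1074 0.14  ]
 [0.4749 0.1198 0.14  ]]
bar centre [0.4937 0.1181 0.14  ] len 0.035496437487140375 0.03499258798143479 wid 0.012908779388965057
yaw 0.2603849710542442
tongue [0.53   0.1288 0.108 ] 0.03783512043493057 0.2875665988277938
disc [0.4928 0.1181 0.112 ]
tab end [array([0.583 , 0.0483, 0.1035]), array([0.5636, 0.0491, 0.1035])] model [0.5639 0.0457 0.    ] [0.5838 0.0447 0.    ]
back tongue tip [0.6214 0.1063 0.108 ] model back [0.6619 0.1071 0.    ] front [0.4921 0.1152 0.    ]
disc stage [ 0.5496 -0.1756  0.026 ]
```

```bash
sed -i 's/O=(0.5784,0.1411)/O=(0.5795,0.1441)/' h.py; python3 - <<'E'
from h import *
go(.4935,.118,.155,.27);go(.4935,.118,.117,.27)
E
```

```text
t 2.08 pos [0.4758 0.1073 0.2504] yaw 0.2259 w 0.0504 F [0.5 0.4 1. ]
shift cm [ 1.97 -0.65  9.54] spin -0.044 dist 9.8
t 2.08 pos [0.4758 0.1073 0.2504] yaw 0.2259 w 0.0504 F [0.5 0.4 1. ]
shift cm [ 1.97 -0.65 13.34] spin -0.044 dist 13.5
```

arm_command --pt "1.95 -0.65 5 -0.044 4.5" --pt "1.95 -0.65 9.5 -0.044 4.5" --pt "1.95 -0.65 11.5 -0.044 4.5" --pt "1.95 -0.65 13.3 -0.044 4.5" --pt "1.95 -0.65 13.3 -0.044 4.5"

```text
time: 2.7
position: [0.4928, 0.1161, 0.1163]
tool_rot: [0.991, 0.133, -0.002, -0.0]
ft_force: [-0.3, -0.3, 0.1]
grip_width: 0.0448
```

```bash
python3 - <<'E'
from h import *
go(.4935,.118,.117,.27); wsnap("w2")
E
```

```text
t 2.7 pos [0.4928 0.1161 0.1163] yaw 0.2658 w 0.0448 F [-0.3 -0.3  0.1]
shift cm [ 0.11 -0.17 -0.07] spin -0.004 dist 0.2
```

View pics/w2.png

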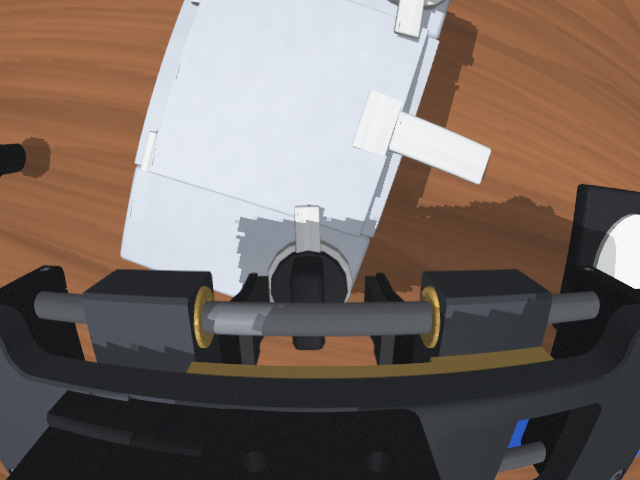

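The bar at (307,300) sits between the fingers, whose inner edges are at 258 and 370. I'll shift 1.5 mm and close.

arm_command --pt "0.1 -0.15 0 0 2" --pt "0.1 -0.15 0 0 1" --pt "0.1 -0.15 0 0 1" --pt "0.1 -0.15 0 0 1" --pt "0.1 -0.15 0 0 1" --newtons 20

```text
time: 3.38
position: [0.4942, 0.1203, 0.118]
tool_rot: [0.991, 0.133, 0.0, -0.001]
ft_force: [-0.7, 5.4, 3.2]
grip_width: 0.0138
```

```bash
python3 - <<'E'
from h import *
go(.4935,.118,.117,.27); o=robot.get_obs(); print(o["moment"])
E
```

```text
t 3.38 pos [0.4942 0.1203 0.118 ] yaw 0.267 w 0.0138 F [-0.7  5.4  3.2]
shift cm [-0.13  0.21  0.1 ] spin -0.003 dist 0.3
[ 0.86834511  0.14061985 -0.02480186]
```

arm_command --pt "0.03 -0.2 0 -0.16 1" --pt "0.03 -0.2 0 -0.32 1" --pt "0.03 -0.2 0 -0.48 1" --pt "0.03 -0.2 0 -0.64 1" --pt "0.03 -0.2 0 -0.8 1"

```text
time: 4.0
position: [0.4935, 0.1214, 0.1179]
tool_rot: [0.86, 0.511, -0.0, -0.0]
ft_force: [-2.4, 1.6, 5.0]
grip_width: 0.0138
```

```bash
python3 - <<'E'
from h import *
go(.494,.121,.118,1.39); o=robot.get_obs(); print(o["moment"])
E
```

```text
t 4.0 pos [0.4935 0.1214 0.1179] yaw 1.073 w 0.0138 F [-2.4  1.6  5. ]
shift cm [-0.01  0.07 -0.01] spin -0.317 dist 0.1
[ 0.2915861   0.25590669 -0.05074568]
```

arm_command --pt "0 0.05 0 -0.15 1" --pt "0 0.05 0 -0.28 1" --pt "0 0.05 0 -0.36 1" --pt "0 0.05 0 -0.36 1"

```text
time: 4.5
position: [0.4931, 0.1217, 0.1178]
tool_rot: [0.757, 0.654, -0.001, -0.001]
ft_force: [-3.2, 2.7, 4.5]
grip_width: 0.0147
```

```bash
python3 - <<'E'
from h import *
go(.494,.121,.118,1.39); o=robot.get_obs(); print(o["moment"]); wsnap("w3")
E
```

```text
t 4.5 pos [0.4931 0.1217 0.1178] yaw 1.4255 w 0.0147 F [-3.2  2.7  4.5]
shift cm [-0.06  0.1  -0.02] spin 0.036 dist 0.1
[ 0.551714    0.47900262 -0.49580942]
```

View pics/w3.png

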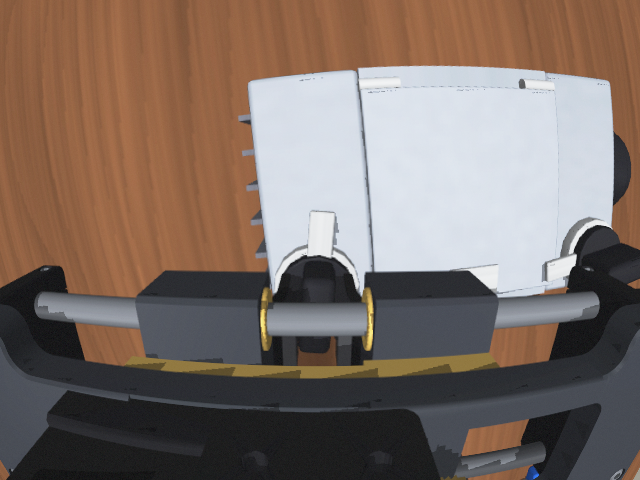

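The z moment jumped from -0.05 to -0.5 N m, so the front knob is at its stop. I'll release and go up.

arm_command --pt "0 0 0 0 4.5" --pt "0 0 0 0 4.5" --pt "0 0 -3.5 0 5" --pt "0 0 -7 0 5"

```text
time: 5.05
position: [0.4944, 0.1206, 0.1878]
tool_rot: [0.756, 0.655, -0.001, -0.0]
ft_force: [0.6, -0.0, 0.6]
grip_width: 0.0457
```

```bash
python3 - <<'E'
from h import *
print(H(-.085,-.03,0),H(.085,-.03,0))
go(.645,.112,.22,.25)
E
```

```text
[0.49317141 0.11816982 0.        ] [0.66297966 0.11009786 0.        ]
t 5.05 pos [0.4944 0.1206 0.1878] yaw 1.4279 w 0.0457 F [ 0.6 -0.   0.6]
shift cm [ 1.29 15.03 -3.24] spin 1.178 dist 15.4
```

arm_command --pt "1.3 15 -3.5 1.32 5" --pt "1.3 15 -3.5 1.32 5" --pt "1.3 15 -3.5 1.32 5" --pt "1.3 15 -3.5 1.32 5" --pt "1.3 15 -3.5 1.32 5"

```text
time: 5.68
position: [0.6453, 0.1119, 0.2219]
tool_rot: [0.971, 0.24, -0.0, 0.0]
ft_force: [-0.5, -0.0, 0.5]
grip_width: 0.0496
```

arm_command --pt "0 0 0 0.39 5" --pt "0 0 0 0.39 5" --pt "0 0 0 0.39 5"

```text
time: 6.05
position: [0.6448, 0.1122, 0.2221]
tool_rot: [0.999, 0.051, -0.0, 0.0]
ft_force: [-0.2, 0.3, -0.6]
grip_width: 0.0504
```

```bash
sed -i 's/O=(0.5795,0.1441)/O=(0.580,0.147)/' h.py; python3 - <<'E'
from h import *
go(.64,.113,.22,.1)
E
```

```text
t 6.05 pos [0.6448 0.1122 0.2221] yaw 0.1016 w 0.0504 F [-0.2  0.3 -0.6]
shift cm [-0.47 -0.13  0.21] spin 0.002 dist 0.5
```

```bash
python3 - <<'E'
from h import *
wsnap("w4")
E
```

```text
(no output)
```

View pics/w4.png

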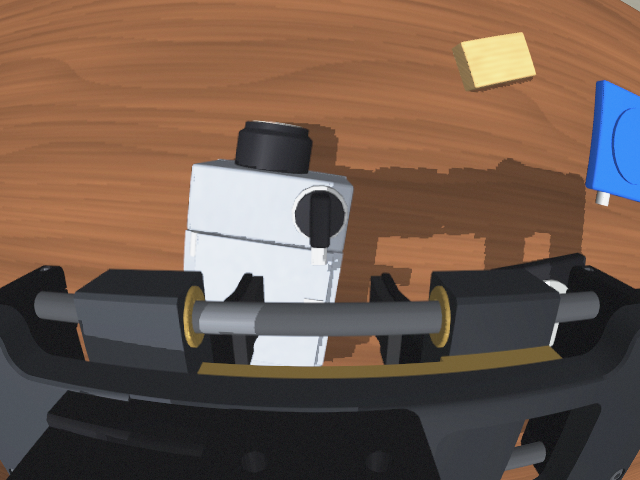

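```bash
python3 - <<'E'
from h import *
t=cv2.imread("pics/w4.png"); crop(t,270,170,370,280,5,"pics/c4.png")
E
```

```text
(no output)
```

View pics/c4.png

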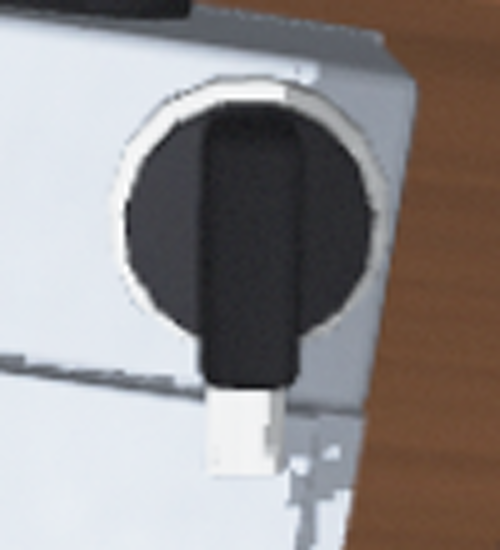

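```bash
python3 - <<'E'
from h import *
np.set_printoptions(precision=4,suppress=True)
m=wm("w4"); a=lambda x,y,z:atz("wrist",270+x/5,170+y/5,z,m)
B=np.array([a(*p,.14) for p in [(205,118),(298,115),(298,383),(200,383)]])
print("bar centre",B.mean(0),"len",np.linalg.norm(B[0]-B[3]),np.linalg.norm(B[1]-B[2]),"wid",np.linalg.norm(B[0]-B[1]))
d=(B[0]+B[1]-B[2]-B[3]);print("yaw",np.arctan2(d[1],d[0]))
t=(a(208,474,.11)+a(280,474,.11))/2; v=t-B.mean(0);print("tongue",t,np.hypot(*v[:2]),np.arctan2(v[1],v[0]))
print("disc",a(249,220,.112), "model",H(.085,-.03,0))
go(.6640,.113,.155,.1)
E
```

```text
bar centre [0.6639 0.1106 0.14  ] len 0.03615756640604415 0.036561870437930785 wid 0.01225021604361222
yaw 0.09390453579869536
tongue [0.623  0.1071 0.11  ] 0.04100942264075967 -3.054699677594167
disc [0.6631 0.1104 0.112 ] model [0.6635 0.113  0.    ]
t 6.1 pos [0.6448 0.1123 0.2222] yaw 0.1023 w 0.0502 F [-0.3  0.1 -0.2]
shift cm [1.92 0.12 6.72] spin 0.002 dist 7.0
```

arm_command --pt "1.9 -0.05 5 0.01 4.5" --pt "1.9 -0.05 8 0.01 4.5" --pt "1.9 -0.05 10.5 0.01 4.5" --pt "1.9 -0.05 10.5 0.01 3" --pt "1.9 -0.05 10.5 0.01 1"

```text
time: 6.72
position: [0.6645, 0.1149, 0.1185]
tool_rot: [0.999, 0.046, 0.001, 0.0]
ft_force: [0.1, -0.3, 0.5]
grip_width: 0.0321
```

arm_command --pt "0 0 0 0 1" --pt "0 0 0 0 1" --pt "0 0 0 0 1" --newtons 20

```text
time: 7.1
position: [0.6649, 0.1121, 0.1192]
tool_rot: [0.999, 0.046, 0.001, 0.002]
ft_force: [1.0, -6.3, 1.1]
grip_width: 0.0142
```

```bash
python3 - <<'E'
from h import *
go(.6640,.113,.117,.1); print(robot.get_obs()["moment"])
E
```

```text
t 7.1 pos [0.6649 0.1121 0.1192] yaw 0.0913 w 0.0142 F [ 1.  -6.3  1.1]
shift cm [-0.09 -0.1   0.22] spin -0.009 dist 0.3
[-1.13077932 -0.02255483 -0.00802846]
```

arm_command --pt "0 0.2 0 -0.16 1" --pt "0 0.2 0 -0.32 1" --pt "0 0.2 0 -0.48 1" --pt "0 0.2 0 -0.64 1" --pt "0 0.2 0 -0.8 1"

```text
time: 7.72
position: [0.6641, 0.1137, 0.1192]
tool_rot: [0.901, 0.433, 0.001, -0.0]
ft_force: [-2.4, 1.1, 3.5]
grip_width: 0.014
```

```bash
python3 - <<'E'
from h import *
go(.6640,.111,.119,1.4); print(robot.get_obs()["moment"])
E
```

```text
t 7.72 pos [0.6641 0.1137 0.1192] yaw 0.8953 w 0.014 F [-2.4  1.1  3.5]
shift cm [-0.21  0.16  0.02] spin -0.505 dist 0.3
[ 0.26109218  0.20557577 -0.05254476]
```

arm_command --pt "0 0 0 -0.16 1" --pt "0 0 0 -0.32 1" --pt "0 0 0 -0.46 1" --pt "0 0 0 -0.54 1" --pt "0 0 0 -0.54 1"

```text
time: 8.35
position: [0.6631, 0.1144, 0.1191]
tool_rot: [0.756, 0.655, 0.001, -0.001]
ft_force: [-4.0, 3.7, 7.4]
grip_width: 0.0145
```

```bash
python3 - <<'E'
from h import *
go(.6640,.111,.119,1.4); print(robot.get_obs()["moment"])
E
```

```text
t 8.35 pos [0.6631 0.1144 0.1191] yaw 1.4275 w 0.0145 F [-4.   3.7  7.4]
shift cm [-0.32  0.14  0.01] spin 0.028 dist 0.4
[ 0.60831424  0.62196721 -0.56029198]
```

The moment reads -0.56 N m, so the back knob is at its stop too. I'll release and back off so I can see both.

arm_command --pt "0 0 0 0 4.5" --pt "0 0 0 0 4.5" --pt "0 0 -4 0 5" --pt "0 0 -9 0 5"

```text
time: 8.85
position: [0.6633, 0.1123, 0.2068]
tool_rot: [0.755, 0.656, -0.001, -0.001]
ft_force: [0.4, 0.3, -0.2]
grip_width: 0.0456
```

```bash
sed -i 's/O=(0.580,0.147),th=-0.0475/O=(0.580,0.1475),th=-0.0445/' h.py; python3 - <<'E'
from h import *
print(H(0,-.077,0))
go(*H(0,-.09,.24),1.526)
E
```

```text
[0.57657463 0.07057623 0.        ]
t 8.85 pos [0.6633 0.1123 0.2068] yaw 1.4299 w 0.0456 F [ 0.4  0.3 -0.2]
shift cm [-6.64 -7.88 -3.29] spin -0.096 dist 10.8
```

arm_command --pt "-6.6 -7.9 -3.3 -0.1 5" --pt "-6.6 -7.9 -3.3 -0.1 5" --pt "-6.6 -7.9 -3.3 -0.1 5" --pt "-6.6 -7.9 -3.3 -0.1 5"

```text
time: 9.35
position: [0.5774, 0.0583, 0.2408]
tool_rot: [0.722, 0.692, 0.001, 0.001]
ft_force: [0.0, 0.1, -0.4]
grip_width: 0.0497
```

```bash
python3 - <<'E'
from h import *
wsnap("w5"); go(*H(0,-.077,.0825),1.526)
E
```

```text
t 9.4 pos [0.5775 0.0586 0.2404] yaw 1.5302 w 0.0498 F [ 0.6  0.6 -0.7]
shift cm [ 1.19 -0.16 15.79] spin 0.004 dist 15.8
```

View pics/w5.png

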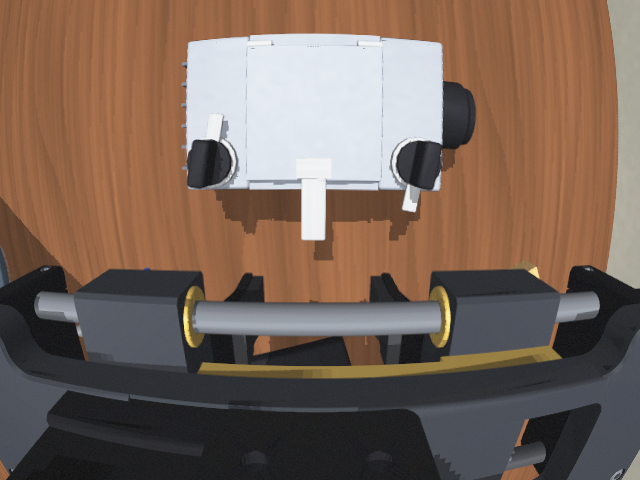

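Both tongues are swung clear: front at (216,125), back at (411,200). The tab runs from (313,165) to (313,240).

```bash
python3 - <<'E'
from h import *
m=wm("w5")
p=(atz("wrist",301.5,240,.1035,m)+atz("wrist",325.5,240,.1035,m))/2; print("tab end",p,H(0,-.096,0))
q=atz("wrist",314,162,.1035,m); print(q)
for u,v in [(188,188),(442,188),(188,44),(442,38)]: print(atz("wrist",u,v,.095,m))
print([H(a,b,0) for a,b in [(-.11,-.054),(.11,-.054),(-.11,.078),(.11,.078)]])
E
```

```text
tab end [0.57416412 0.04925449 0.1035    ] [0.57572941 0.05159504 0.        ]
[0.57733986 0.11341248 0.1035    ]
[0.46793592 0.09789732 0.095     ]
[0.68647426 0.08862359 0.095     ]
[0.47430286 0.22411356 0.095     ]
[0.69112242 0.22050388 0.095     ]
[array([0.46770669, 0.09844684, 0.        ]), array([0.6874889 , 0.08866007, 0.        ]), array([0.47357875, 0.23031617, 0.        ]), array([0.69336096, 0.2205294 , 0.        ])]
```

arm_command --pt "1.15 -0.15 5 0 4.5" --pt "1.15 -0.15 10 0 4" --pt "1.15 -0.15 14 0 4" --pt "1.15 -0.15 15.8 0 4" --pt "1.15 -0.15 15.8 0 3"

```text
time: 10.02
position: [0.5748, 0.0708, 0.0799]
tool_rot: [0.721, 0.693, -0.001, -0.002]
ft_force: [-0.5, -0.6, 0.5]
grip_width: 0.0358
```

arm_command --pt "0 0 0 0 1.5" --pt "0 0 0 0 1.5" --pt "0 0 0 0 1.5" --pt "0 0 0 0 1.5" --newtons 12

```text
time: 10.52
position: [0.5754, 0.0704, 0.0833]
tool_rot: [0.721, 0.693, 0.0, 0.0]
ft_force: [-0.0, 1.1, 2.0]
grip_width: 0.02
```

```bash
python3 - <<'E'
from h import *
wsnap("w6"); go(*H(0,-.077,.0805),1.526)
def arc(th,z0=.0): 
    a=th+.028; return H(0,.066-.14306*np.cos(a),.0955+.14306*np.sin(a)-.019)
R=Ro.from_quat(robot.get_obs()["tool_rot"]).as_matrix(); P0=arc(0)
for th in np.arange(.1,2.05,.1): print(round(th,2),(R.T@(arc(th)-P0)*100).round(2))
E
```

```text
t 10.57 pos [0.5754 0.0704 0.0833] yaw 1.5301 w 0.0199 F [-1.6  1.3  2.8]
shift cm [0.02 0.12 0.28] spin 0.004 dist 0.3
0.1 [ 0.11  0.   -1.43]
0.2 [ 0.37  0.   -2.83]
0.3 [ 0.76  0.01 -4.21]
0.4 [ 1.29  0.01 -5.54]
0.5 [ 1.94  0.01 -6.81]
0.6 [ 2.73  0.02 -8.  ]
0.7 [ 3.62  0.02 -9.12]
0.8 [  4.63   0.02 -10.14]
0.9 [  5.73   0.03 -11.05]
1.0 [  6.91   0.03 -11.85]
1.1 [  8.17   0.04 -12.52]
1.2 [  9.5    0.05 -13.07]
1.3 [ 10.87   0.05 -13.48]
1.4 [ 12.27   0.06 -13.76]
1.5 [ 13.69   0.06 -13.89]
1.6 [ 15.12   0.07 -13.88]
1.7 [ 16.54   0.07 -13.72]
1.8 [ 17.94   0.08 -13.43]
1.9 [ 19.31   0.08 -13.  ]
2.0 [ 20.62   0.09 -12.43]
```

View pics/w6.png

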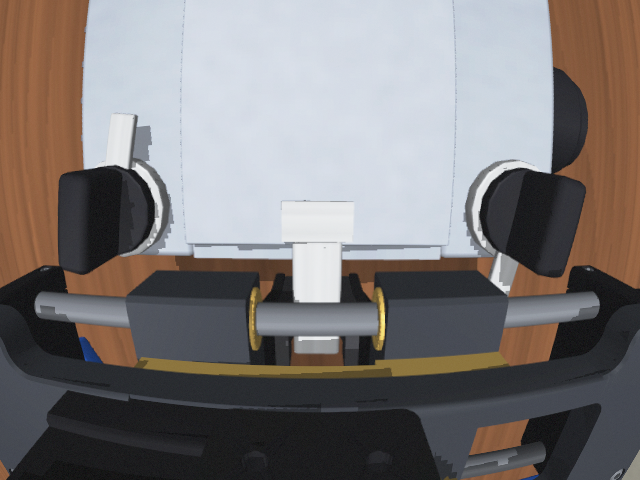

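The tab is gripped, with the width reading 20 mm. Now I'll follow the arc.

arm_command --pt "0.11 0 -1.43 0 1.5" --pt "0.37 0 -2.83 0 1.5" --pt "0.76 0 -4.2 0 1.5" --pt "1.3 0 -5.5 0 1.5"

```text
time: 11.08
position: [0.576, 0.0832, 0.1388]
tool_rot: [0.721, 0.693, 0.0, 0.0]
ft_force: [0.9, -1.0, -2.9]
grip_width: 0.0199
```

```bash
python3 - <<'E'
from h import *
wsnap("w7"); go(*H(0,-.077,.0805),1.526); print(robot.get_obs()["moment"])
E
```

```text
t 11.12 pos [0.5761 0.0839 0.1403] yaw 1.5311 w 0.0201 F [-2.3 -1.6  0.6]
shift cm [-1.33  0.1   5.98] spin 0.005 dist 6.1
[-0.27557816  0.14424908 -0.09488328]
```

View pics/w7.png

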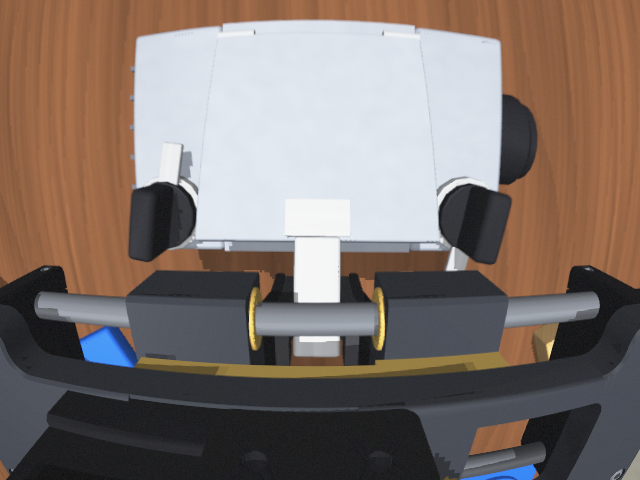

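arm_command --pt "1.0 0 -1.9 0 1.5" --pt "2.3 0 -3.6 0 1.5" --pt "3.9 0 -5.05 0 1.5" --pt "5.6 0 -6.3 0 1.5" --pt "7.5 0 -7.25 0 1.5"

```text
time: 11.75
position: [0.5796, 0.1591, 0.2111]
tool_rot: [0.721, 0.693, 0.001, 0.001]
ft_force: [2.2, -1.3, -4.2]
grip_width: 0.0198
```

```bash
python3 - <<'E'
from h import *
go(*H(0,-.077,.0805),1.526); print(robot.get_obs()["moment"])
E
```

```text
t 11.75 pos [0.5796 0.1591 0.2111] yaw 1.5304 w 0.0198 F [ 2.2 -1.3 -4.2]
shift cm [-8.85  0.03 13.06] spin 0.004 dist 15.8
[-0.37304195 -0.59130465 -0.02945827]
```

arm_command --pt "2.05 0 -0.7 0 1.5" --pt "4.15 0 -1.05 0 1.5" --pt "6.3 0 -1.1 0 1.5" --pt "8.4 0 -0.8 0 1.5" --pt "10.5 0 -0.2 0 1.5"

```text
time: 12.38
position: [0.5846, 0.2643, 0.212]
tool_rot: [0.721, 0.693, 0.001, 0.001]
ft_force: [5.8, -4.0, -4.2]
grip_width: 0.02
```

```bash
python3 - <<'E'
from h import *
go(*H(0,-.077,.0805),1.526); print(robot.get_obs()["moment"]);wsnap("w8")
p,d=robot.camera("scene"); crop(p[:,:,::-1],300,120,500,340,3,"pics/s8.png")
E
```

```text
t 12.38 pos [0.5846 0.2643 0.212 ] yaw 1.5306 w 0.02 F [ 5.8 -4.  -4.2]
shift cm [-19.38  -0.07  13.16] spin 0.005 dist 23.4
[-0.81207579 -1.17556179 -0.09114668]
```

View pics/w8.png

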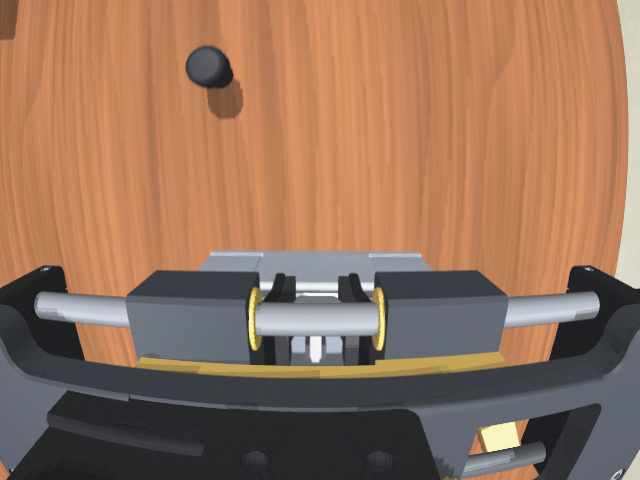

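View pics/s8.png

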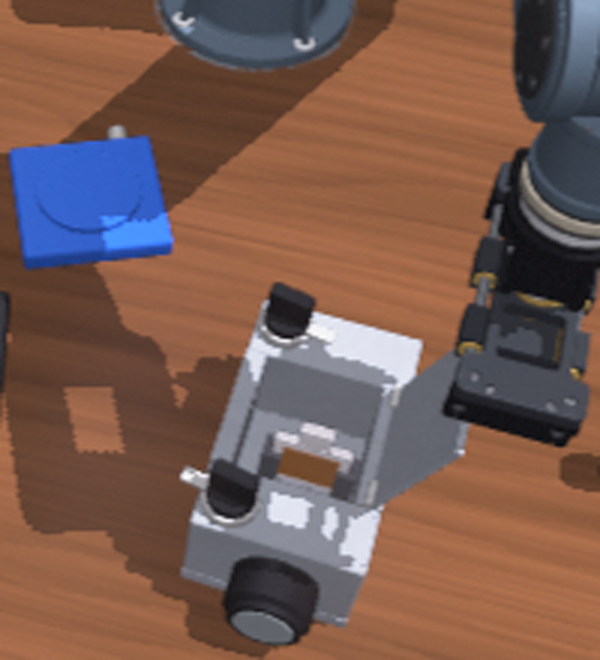

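The flap leans back past upright. I'll take it a little further, to about 2.0 rad, then release and go up.

arm_command --pt "1.3 0 0.55 0 1.5" --pt "1.3 0 0.55 0 1.5" --pt "1.3 0 0.55 0 4" --pt "1.3 0 0.55 0 4.5" --pt "1.3 0 0.55 0 4.5"

```text
time: 13.1
position: [0.5824, 0.2766, 0.2062]
tool_rot: [0.721, 0.693, -0.001, -0.001]
ft_force: [0.7, -0.5, 0.3]
grip_width: 0.0412
```

arm_command --pt "0 0 -4 0 4.5" --pt "0 0 -8 0 4.5"

```text
time: 13.35
position: [0.5825, 0.2761, 0.2867]
tool_rot: [0.721, 0.693, -0.001, -0.001]
ft_force: [1.0, 0.4, 0.1]
grip_width: 0.0444
```

```bash
python3 - <<'E'
from h import *
go(*H(0,-.03,.29),1.526)
E
```

```text
t 13.35 pos [0.5825 0.2761 0.2867] yaw 1.5303 w 0.0444 F [1.  0.4 0.1]
shift cm [-15.86   0.25  -0.32] spin 0.004 dist 15.9
```

arm_command --pt "-15.9 0.2 -0.5 0 4.5" --pt "-15.9 0.2 -0.5 0 4.5" --pt "-15.9 0.2 -0.5 0 4.5" --pt "-15.9 0.2 -0.5 0 4.5"

```text
time: 13.85
position: [0.5788, 0.115, 0.2918]
tool_rot: [0.723, 0.691, -0.0, -0.0]
ft_force: [-0.1, 0.0, 0.9]
grip_width: 0.0453
```

```bash
python3 - <<'E'
from h import *
wsnap("w9"); go(*H(0,.02,.22),1.526)
E
```

```text
t 13.9 pos [0.5788 0.1165 0.2917] yaw 1.5278 w 0.0451 F [ 0.7 -0.1  0.4]
shift cm [ 5.09 -0.    7.17] spin 0.002 dist 8.8
```

View pics/w9.png

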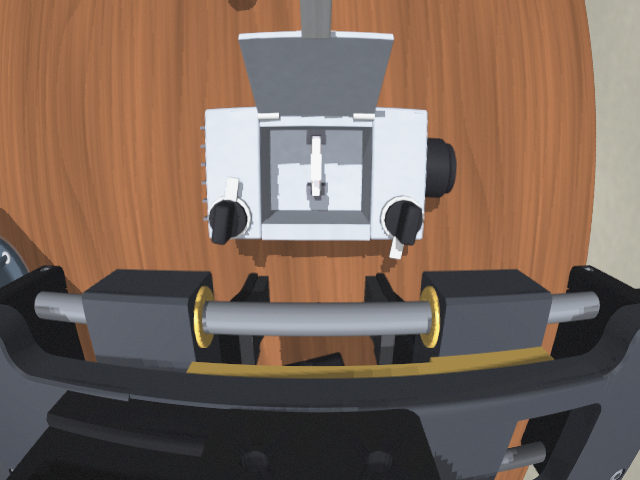

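The flap stands open and the filter is visible at about (316,165).

```bash
python3 - <<'E'
from h import *
t=cv2.imread("pics/w9.png"); crop(t,260,110,380,240,4.5,"pics/c9.png")
E
```

```text
(no output)
```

View pics/c9.png

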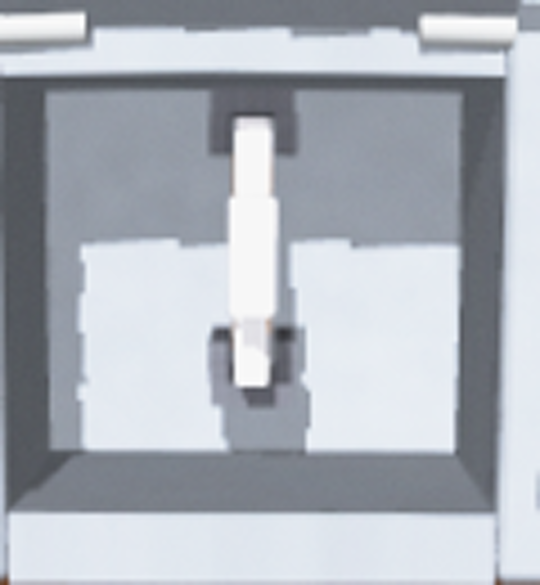

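```bash
python3 - <<'E'
from h import *
m=wm("w9"); a=lambda x,y,z:atz("wrist",260+x/4.5,110+y/4.5,z,m)
B=np.array([a(*p,.092) for p in [(230,197),(277,197),(276,318),(230,318)]]);print(B.round(4),B.mean(0).round(4),"model",H(0,.018,.092).round(4))
print(np.linalg.norm(B[0]-B[1]),np.linalg.norm(B[0]-B[3]))
go(*H(0,.021,.12),1.526)
E
```

```text
[[0.5756 0.1758 0.092 ]
 [0.5856 0.1753 0.092 ]
 [0.5842 0.1492 0.092 ]
 [0.5743 0.1496 0.092 ]] [0.5799 0.1625 0.092 ] model [0.5808 0.1655 0.092 ]
0.010054938278112378 0.026209453827423724
t 13.9 pos [0.5788 0.1165 0.2917] yaw 1.5278 w 0.0451 F [ 0.7 -0.1  0.4]
shift cm [ 5.18  0.   17.17] spin 0.002 dist 17.9
```

arm_command --pt "5.1 -0.05 4 0 4.5" --pt "5.1 -0.05 10 0 4.5" --pt "5.1 -0.05 15 0 4.5" --pt "5.1 -0.05 18 0 4.5" --pt "5.1 -0.05 18 0 4.5"

```text
time: 14.52
position: [0.5782, 0.1695, 0.1088]
tool_rot: [0.721, 0.693, -0.003, -0.002]
ft_force: [-0.1, 0.2, 0.2]
grip_width: 0.0451
```

```bash
python3 - <<'E'
from h import *
wsnap("w10"); go(.5806,.1675,.073,1.526)
p,d=robot.camera("scene"); crop(p[:,:,::-1],300,120,500,340,3,"pics/s10.png")
E
```

```text
t 14.57 pos [0.58   0.1695 0.1108] yaw 1.5317 w 0.045 F [ 0.1 -1.3  0. ]
shift cm [-0.19  0.08  3.78] spin 0.006 dist 3.8
```

View pics/w10.png

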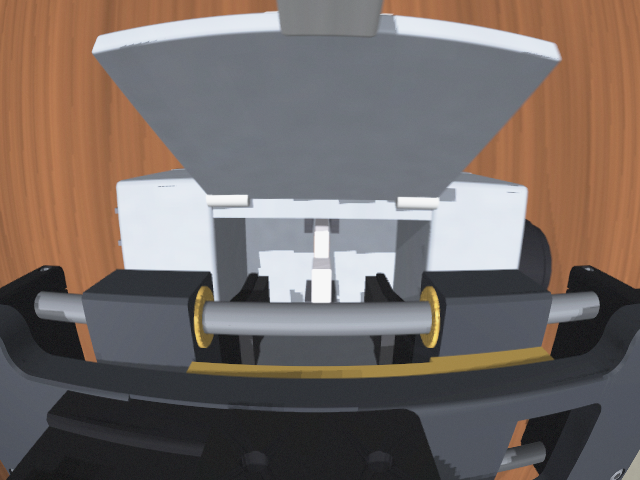

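View pics/s10.png

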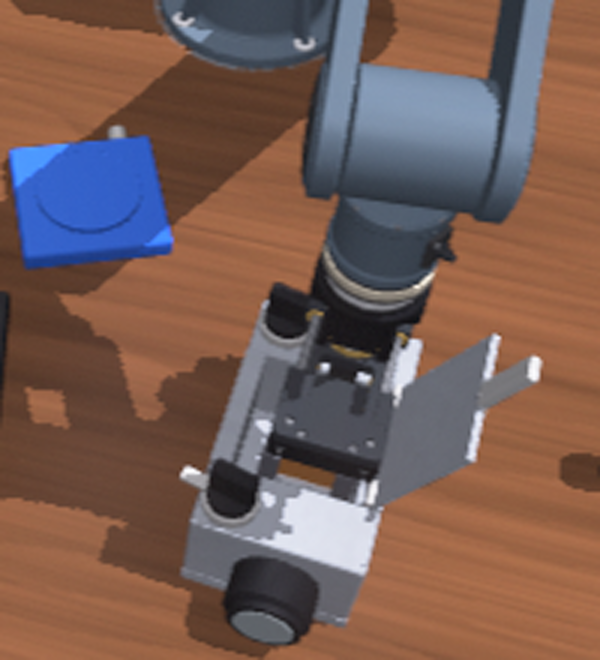

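arm_command --pt "-0.2 0.12 1.3 0 4.5" --pt "-0.2 0.12 2.6 0 4.5" --pt "-0.2 0.12 3.5 0 4.5" --pt "-0.2 0.12 3.5 0 4.5"

```text
time: 15.12
position: [0.5812, 0.1658, 0.0756]
tool_rot: [0.721, 0.693, -0.001, -0.001]
ft_force: [-0.4, -0.8, 0.3]
grip_width: 0.045
```

```bash
python3 - <<'E'
from h import *
go(.5806,.1675,.073,1.526);wsnap("w11")
E
```

```text
t 15.12 pos [0.5812 0.1658 0.0756] yaw 1.53 w 0.045 F [-0.4 -0.8  0.3]
shift cm [ 0.16 -0.06  0.26] spin 0.004 dist 0.3
```

View pics/w11.png

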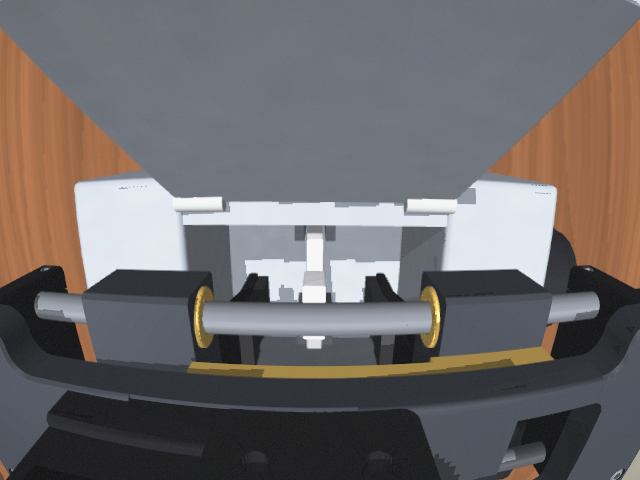

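The grip at (314,285) is centred between the fingers, and nothing is touching. I'll close.

arm_command --pt "0.15 -0.08 0.2 0 3" --pt "0.15 -0.08 0.2 0 2" --pt "0.15 -0.08 0.2 0 0.6" --pt "0.15 -0.08 0.2 0 0.6" --pt "0.15 -0.08 0.2 0 0.6" --newtons 25

```text
time: 15.8
position: [0.5812, 0.1675, 0.0747]
tool_rot: [0.721, 0.693, 0.0, 0.0]
ft_force: [-0.1, -0.2, 0.3]
grip_width: 0.0101
```

arm_command --pt "0 0 0 0 0.6" --pt "0 0 0 0 0.6" --newtons 25

```text
time: 16.05
position: [0.5812, 0.1676, 0.0747]
tool_rot: [0.721, 0.693, 0.0, 0.0]
ft_force: [-0.4, 0.3, 0.6]
grip_width: 0.0095
```

```bash
python3 - <<'E'
from h import *
go(.5806,.1675,.073,1.526);print(robot.get_obs()["moment"])
E
```

```text
t 16.05 pos [0.5812 0.1676 0.0747] yaw 1.5303 w 0.0095 F [-0.4  0.3  0.6]
shift cm [-0.01 -0.06  0.17] spin 0.004 dist 0.2
[ 0.02785714 -0.00115568 -0.05077528]
```

arm_command --pt "0 0 -1 0 0.6" --pt "0 0 -2 0 0.6" --pt "0 0 -3 0 0.6" --pt "0 0 -4 0 0.6" --pt "0 0 -5 0 0.6"

```text
time: 16.68
position: [0.5812, 0.1676, 0.1254]
tool_rot: [0.721, 0.693, 0.0, 0.0]
ft_force: [-0.0, 0.6, -1.2]
grip_width: 0.0099
```

arm_command --pt "0 0 -2 0 0.6" --pt "0 0 -4 0 0.6" --pt "0 0 -6 0 0.6" --pt "0 0 -8 0 0.6" --pt "0 0 -8 0 0.6"

```text
time: 17.3
position: [0.5824, 0.1677, 0.2066]
tool_rot: [0.721, 0.693, 0.002, 0.001]
ft_force: [0.0, -0.1, -2.5]
grip_width: 0.01
```

```bash
python3 - <<'E'
from h import *
wsnap("w12"); go(.55,-.18,.19,1.526)
p,d=robot.camera("scene"); crop(p[:,:,::-1],220,120,500,340,2.8,"pics/s12.png")
E
```

```text
t 17.35 pos [0.5814 0.1676 0.2053] yaw 1.5304 w 0.0097 F [ 0.1  0.  -2. ]
shift cm [-34.86  -1.74   1.52] spin 0.004 dist 34.9
```

View pics/w12.png

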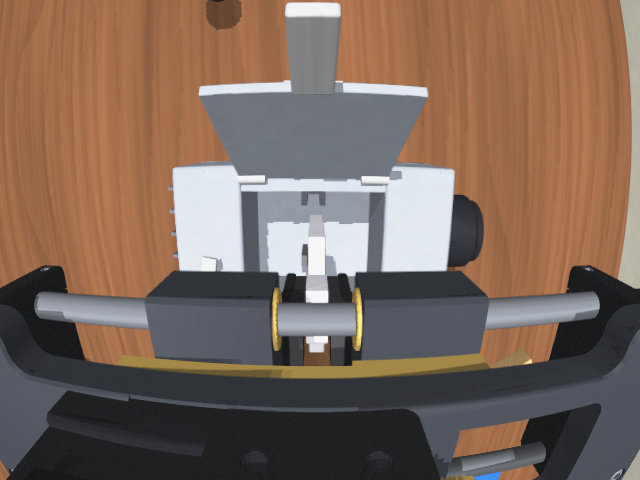

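View pics/s12.png

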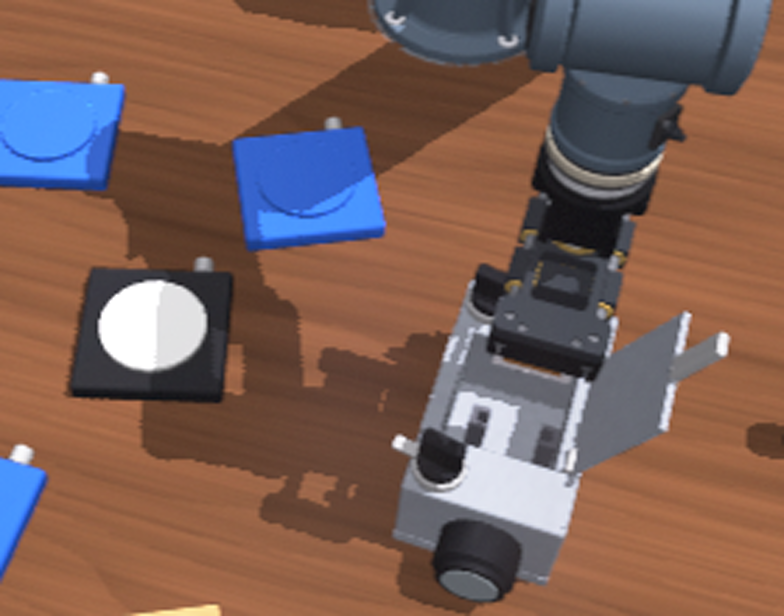

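The filter is out of the well and hanging straight. I'll carry it to the stage.

arm_command --pt "-3 -0.1 0 0 0.6" --pt "-7 -0.4 0 0 0.6" --pt "-11 -0.6 0 0 0.6" --pt "-15 -0.8 0 0 0.6" --pt "-19 -1 0 0 0.6"

```text
time: 18.02
position: [0.5624, -0.0229, 0.2033]
tool_rot: [0.721, 0.693, -0.001, -0.001]
ft_force: [0.9, 0.3, -1.2]
grip_width: 0.0097
```

arm_command --pt "-4 -0.2 0 0 0.6" --pt "-8 -0.4 0 0 0.6" --pt "-12 -0.5 0 0 0.6" --pt "-14.5 -0.6 0 0 0.6" --pt "-15.5 -0.6 0 0 0.6"

```text
time: 18.65
position: [0.5504, -0.1776, 0.2034]
tool_rot: [0.722, 0.692, -0.0, -0.001]
ft_force: [0.2, 0.6, -1.5]
grip_width: 0.01
```

arm_command --pt "0 0 0.5 0 0.6" --pt "0 0 1 0 0.6" --pt "0 0 1 0 0.6"

```text
time: 19.02
position: [0.5507, -0.175, 0.1937]
tool_rot: [0.721, 0.693, -0.0, -0.001]
ft_force: [0.1, 0.2, -1.1]
grip_width: 0.0097
```

```bash
python3 - <<'E'
from h import *
wsnap("w13"); go(.552,-.1745,.1887,1.526)
p,d=robot.camera("scene"); cv2.imwrite("pics/s13.png",p[:,:,::-1])
p,d=robot.camera("top"); cv2.imwrite("pics/t13.png",p[:,:,::-1])
E
```

```text
t 19.07 pos [ 0.551  -0.1753  0.1941] yaw 1.5316 w 0.0098 F [ 0.5  0.  -1.4]
shift cm [0.09 0.1  0.54] spin 0.006 dist 0.6
```

View pics/w13.png

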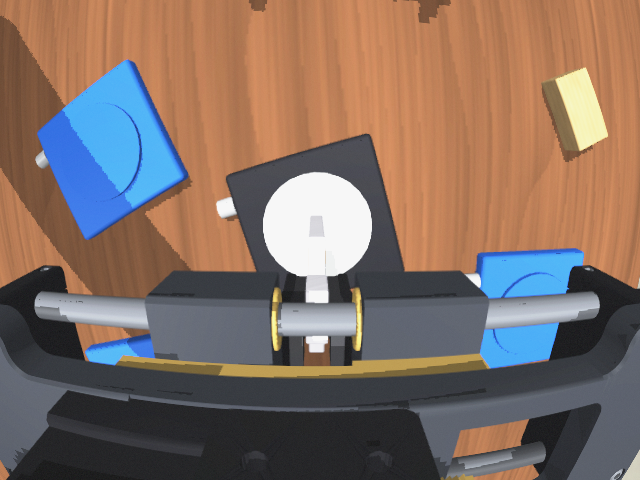

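View pics/s13.png

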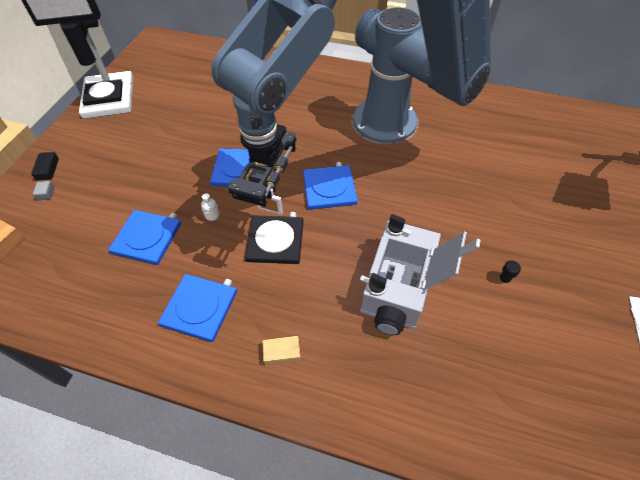

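View pics/t13.png

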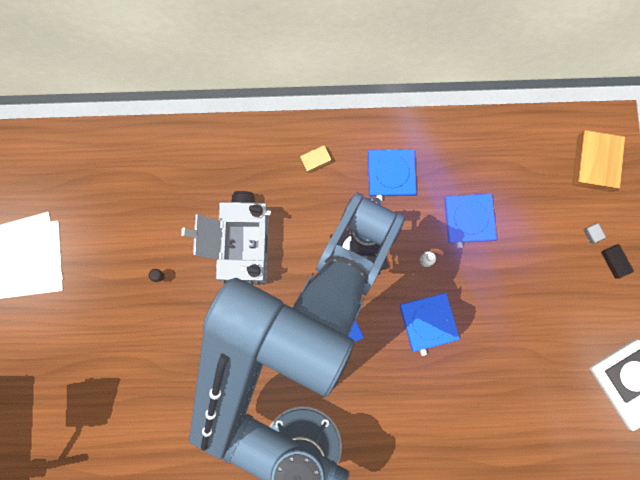

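In the wrist image the disc spans u 263–372 and v 172–277, so its centre is about (317.5,224).

```bash
python3 - <<'E'
from h import *
m=wm("w13")
p,d=None,None
img=cv2.imread("pics/w13.png"); c=atz("wrist",317.5,224,.026,m); print(c)
for u,v in [(263,226),(372,226),(317,172)]:
    q=atz("wrist",u,v,.026,m); print(q.round(4))
l,r=atz("wrist",263,226,.026,m),atz("wrist",372,226,.026,m); print(np.hypot(*(l-r)[:2]),(l+r)/2)
# predict circle
for cc in [(.550,-.1756),(.552,-.177),(.5495,-.180)]:
    pts=np.array([proj("wrist",[cc[0]+.05*np.cos(t),cc[1]+.05*np.sin(t),.026],m) for t in np.linspace(0,6.28,73)])
    print(cc,pts.min(0),pts.max(0))
for cor in [(-.0,.0)]:
    pass
g=atz("scene",274,236,.026); print(g)
s=cv2.imread("pics/s13.png"); crop(s,225,160,325,280,5,"pics/c13.png"); crop(img,210,120,410,370,2.4,"pics/c13w.png")
E
```

```text
[ 0.55064378 -0.17687165  0.026     ]
[ 0.5009 -0.1767  0.026 ]
[ 0.6002 -0.1806  0.026 ]
[ 0.552  -0.1299  0.026 ]
0.09937096453840752 [ 0.55058375 -0.17861849  0.026     ]
(0.55, -0.1756) [261.7747791  167.23799264] [371.71314134 274.90432532]
(0.552, -0.177) [264.04747043 168.7234757 ] [373.8909222  276.22504937]
(0.5495, -0.18) [261.57634601 172.20849128] [371.20600317 279.31137558]
[ 0.55399389 -0.17765025  0.026     ]
```

View pics/c13.png

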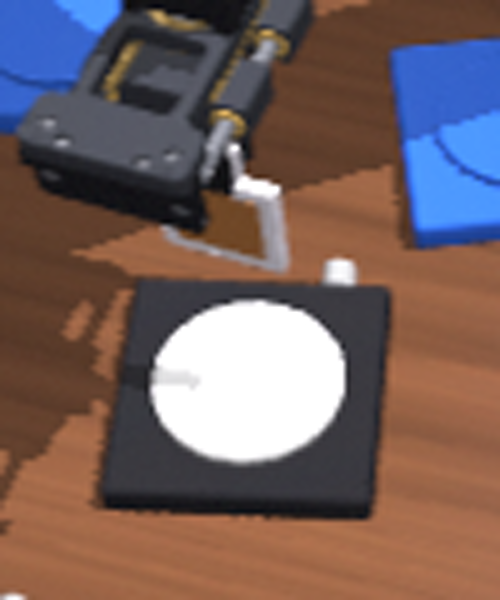

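View pics/c13w.png

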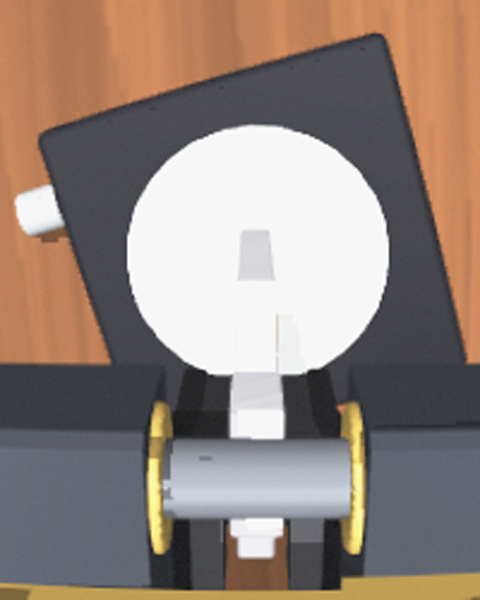

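```bash
python3 - <<'E'
from h import *
np.set_printoptions(precision=4,suppress=True)
m=wm("w13"); zb=.1941-.0627
e=atz("wrist",210+256/2.4,120+230/2.4,zb,m); t=atz("wrist",210+256/2.4,120+280/2.4,zb+.058,m)
print("wrist +y end bottom",e,"top",t,"=> centre",e-np.array([.0014,.031,0]))
print("wrist disc (.5505,-.1785)")
r=atz("scene",225+280/5,160+270/5,zb); l=atz("scene",225+166/5,160+230/5,zb); print("scene lower edge ends",r,l,np.linalg.norm(r-l),(r+l)/2)
d=atz("scene",225+248/5,160+381/5,.026); print("scene disc",d)
go(.552,-.1745,.1887,1.526)
E
```

```text
wrist +y end bottom [ 0.5511 -0.1498  0.1314] top [ 0.5512 -0.1488  0.1894] => centre [ 0.5497 -0.1808  0.1314]
wrist disc (.5505,-.1785)
scene lower edge ends [ 0.5549 -0.1489  0.1314] [ 0.5474 -0.2104  0.1314] 0.061978522716896925 [ 0.5511 -0.1796  0.1314]
scene disc [ 0.5541 -0.1759  0.026 ]
t 19.18 pos [ 0.5514 -0.1758  0.1946] yaw 1.5313 w 0.0099 F [ 0.2  0.5 -1.4]
shift cm [0.14 0.06 0.59] spin 0.005 dist 0.6
```

arm_command --pt "0.15 0.1 0.3 0 0.6" --pt "0.28 0.2 0.55 0 0.6" --pt "0.28 0.2 0.55 0 0.6" --pt "0.28 0.2 0.55 0 0.6" --pt "0.28 0.2 0.55 0 0.6"

```text
time: 19.8
position: [0.5533, -0.1739, 0.1891]
tool_rot: [0.721, 0.693, 0.0, 0.0]
ft_force: [0.3, 0.0, -1.8]
grip_width: 0.0097
```

```bash
python3 - <<'E'
from h import *
wsnap("w14"); go(.552,-.1745,.1887,1.526); print(np.abs(robot.get_obs()["joint_velocities"]).max())
p,d=robot.camera("scene"); s=p[:,:,::-1]; crop(s,225,160,325,280,5,"pics/c14.png"); crop(s,340,200,540,340,4,"pics/c14h.png"); crop(cv2.imread("pics/w14.png"),210,120,410,370,2.4,"pics/c14w.png")
E
```

```text
t 19.85 pos [ 0.5533 -0.1739  0.1891] yaw 1.5302 w 0.0101 F [-0.3  0.7 -2. ]
shift cm [-0.07 -0.13  0.04] spin 0.004 dist 0.2
0.0022060256123474856
```

View pics/c14.png

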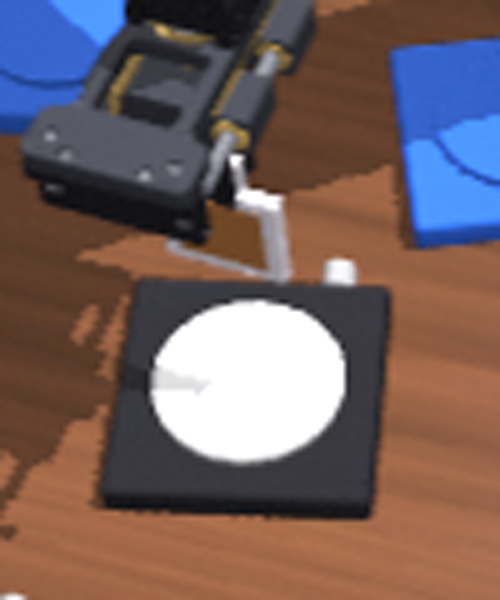

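View pics/c14h.png

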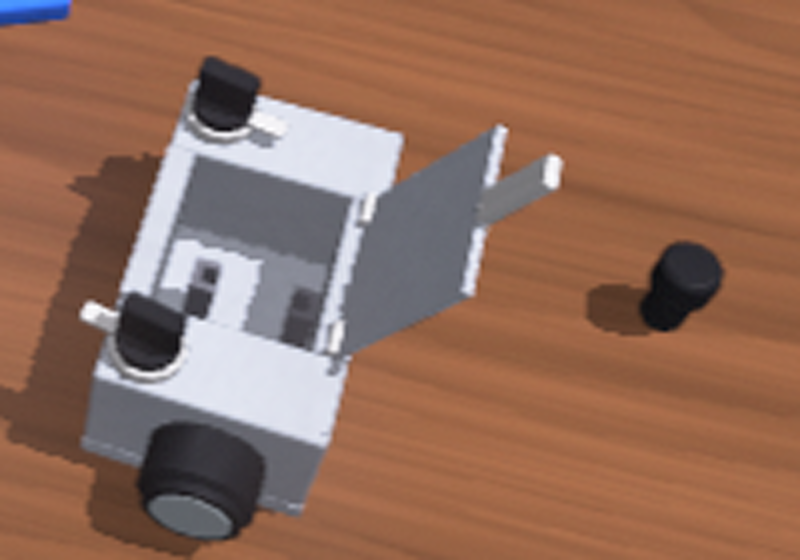

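View pics/c14w.png

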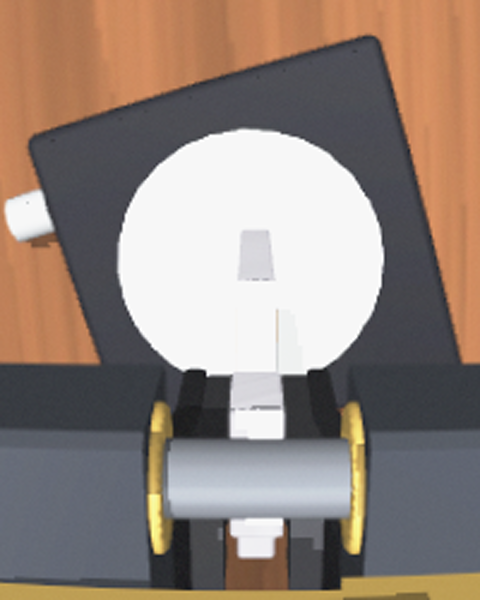

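```bash
python3 - <<'E'
from h import *
np.set_printoptions(precision=4,suppress=True)
k=lambda x,y,z:atz("scene",340+x/4,200+y/4,z)
for n,tip,ax in [("front",(282,124),H(-.085,-.03,.108)),("back",(86,312),H(.085,-.03,.108))]:
    t=k(*tip,.108); v=t-ax; a=np.arctan2(v[1],v[0])+.0445; print(n,t,np.hypot(*v[:2]),a if n=="front" else a+np.pi)
# w9 wrist view
m=wm("w9")
for n,tip,ax in [("front",(234,179),H(-.085,-.03,.108)),("back",(396,258),H(.085,-.03,.108))]:
    t=atz("wrist",*tip,.108,m); v=t-ax+[0,.002,0]; a=np.arctan2(v[1],v[0])+.0445; print(n,np.hypot(*v[:2]),a if n=="front" else a+np.pi)
m=wm("w14"); zb=.1891-.0627
e=atz("wrist",210+256/2.4,120+230/2.4,zb,m); print("filter centre wrist",e-np.array([.0014,.031,0]))
for cc in [(.550,-.1786),(.5515,-.177)]:
    pts=np.array([proj("wrist",[cc[0]+.05*np.cos(t),cc[1]+.05*np.sin(t),.026],m) for t in np.linspace(0,6.28,73)])
    print(cc,(pts.min(0)-[210,120])*2.4,(pts.max(0)-[210,120])*2.4)
r=atz("scene",225+282/5,160+280/5,zb); l=atz("scene",225+170/5,160+243/5,zb); print("scene edge",r,l,(r+l)/2)
E
```

```text
front [0.4991 0.1579 0.108 ] 0.03699109518800903 1.4702746898961376
back [0.6572 0.0761 0.108 ] 0.03822124379639233 1.447949704069509
front 0.038446165519932 1.3973678569210815
back 0.040532649132151544 1.390472371525503
filter centre wrist [ 0.5525 -0.1798  0.1264]
(0.55, -0.1786) [115.4674 125.2148] [382.1388 385.5572]
(0.5515, -0.177) [119.0812 120.6622] [386.055  381.5476]
scene edge [ 0.5568 -0.1476  0.1264] [ 0.5508 -0.2076  0.1264] [ 0.5538 -0.1776  0.1264]
```

Both knobs measure about 1.40 rad and the flap stands open. The filter is within a few mm of the disc's centre, with its lower edge about 100 mm above it, and the arm is still. I'll hand in.

```bash
python3 - <<'E'
from rig import robot
print(robot.get_obs()["time"],robot.get_obs()["grip_width"]); print(robot.hand_in())
E
```

```text
19.9 0.009663001461633323
the job is handed in; nothing more can be done
None
```

The job is done and handed in at 19.9 s on the robot's clock, with the arm still holding the filter plate over the stage.

- **Knobs:** I turned both counter-clockwise to their stops, where the wrist moment jumped to about 0.5 N m. The wrist picture taken after the flap was open puts them at 1.40 and 1.39 rad. The last scene picture reads 1.47 and 1.45, which is past the 1.4 stop, so that is measuring error.
- **Flap:** After both knobs were open, I lifted it by its tab to about 2.0 rad and let go. It was still leaning back on its own in the last picture.
- **Filter:** I drew it straight up out of the well with no sign of jamming and carried it to the black stage with the white disc. It hangs upright, with its lower edge about 100 mm above the disc. The arm was still and the grip closed at 10 mm.
- **Centring:** The two cameras disagree slightly. The wrist camera puts the filter about 2 mm too far in +x. The scene camera puts it about 4 mm short in +x and 2 mm short in y. I left it between the two readings.
- **Eyepiece, bottle and box:** I didn't touch them, and they look unmoved in the pictures from the top and scene cameras after the carry.

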